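# Seat a filter carrier flat in the inspection nest and lock it

## Task

Slide the blue filter carrier along the fence of the aluminium inspection nest until its front edge is fully home under the two steel clips, and press its rear edge down past the spring balls so that it lies flat in the pocket. Then turn the red handle a quarter turn clockwise to its other detent, so that its steel flag lies over the carrier and locks it. Push and press the carrier gently, do not lift it off the nest or tip it up (the particles on the membrane would shift), and leave everything else where it is.

Things in the scene. Friction and masses are not known exactly. Their poses are not given: they have to be found in the camera images.
- nest: Fixed aluminium nest, 264 x 154 mm. Origin on the bench top, below the middle of the pocket's rear edge. +X = loading direction, +Y = away from the fence (robot's side). Loading apron (deck) 24 mm above the bench, X -137 to 0, Y -45 to 93 mm. Pocket: X 0 to 97.4, Y -45 to 45, floor 15 mm above the bench, key block in its toe/fence corner. Deck beside and ahead of the pocket is level with the apron
- nest_fence (a point): Middle (lengthwise) of the steel fence's face, at deck height. Face at Y -45 mm of the nest, in line with the pocket's far wall; fence from X -137 to 70, 12 mm above the deck. Axes as the nest
- nest_clips (a point): Middle of the pocket's toe wall (X 97.4, Y 2 mm), at the height of the clips' underside, 12 mm above the pocket floor. Two steel clips, 18 mm wide and 4 mm thick, centred 23 mm either side of this point, overhang the pocket by 9 mm. Axes as the nest
- nest_balls (a point): Middle between two spring balls, 24 mm either side, that stand 3 mm out of the pocket's rear wall (X 0). On them the rear edge of a carrier that is home at the toe stays about 7 mm proud until pressed down there with some 8 to 22 N; they then hold it forward against the toe wall. Axes as the nest
- carrier: Loose blue plate with a round white gridded membrane in a steel ring; 96 (X) x 86 (Y) x 10 mm, about 0.19 kg. Origin: centre of underside. +X = front (toe); corner at toe / -Y clipped by 14 mm. Starts flat on the apron, off the fence, turned up to 0.3 rad, toe to the pocket. In the pocket: 2 mm room either side, 1.4 mm lengthwise, top 1 mm above the deck.
- nest_home (a point): Point on the pocket floor where the carrier's origin lies when it is home and flat (X 49.4, Y 0, Z 15 mm in the nest's frame); axes as the nest. Pushed over the pocket's rear edge along the fence, the carrier tips toe down by some 10 degrees and runs in under the clips
- lock_handle (a joint): Lock handle, upright pivot at X 50, Y 70 mm of the nest. 0 = open detent: steel flag (49 mm long) roughly to the nest's +X, red grip to -X. 1.571 = locked detent, a quarter turn clockwise from above: flag over the carrier (-Y), grip to +Y. Pushes back with about 3 N at the grip, snaps on past half way. The flag passes 1.6 mm above a flat carrier and strikes one standing proud
- handle_grip (a point): Middle of the red grip, a bar 34 mm long, 14 mm wide, 13 mm high (45 to 58 mm above the bench), 44 mm from the pivot axis; moves with the handle
- handle_axis (a point): Point on the handle's vertical pivot axis at grip height, 51 mm above the bench; hub 19 to 25 mm in diameter, top 59 mm above the bench
- tweezers: Steel tweezers lying flat, 130 mm; bystander; origin under the middle
- marker: White marker with dark cap, 133 mm, lying; bystander; origin under the middle
- sample_cup: Small grey cup, 54 mm wide, 36 mm high; bystander; origin under its base
- red_nest: Red moulded part holder, 136 x 32 mm, 26 mm high; bystander; origin under its middle
- lid_stack: Banded stack of lid sheets, 132 x 68 mm, 22 mm high, left of the nest; bystander; origin under its middle
- blister_tray_1: Empty clear blister, 125 x 60 mm, 18 mm high, left of the nest; bystander; origin under its middle

How it is judged:
By the outcome, as a careful person would: the job done as asked, in the order asked, and still so for the second after the job is handed in, with the robot touching nothing.
It also fails if it takes over 54 s, if anything falls off the work surface, if the arm or the gripper's body presses on something with over 40 N, if the wrist force passes 120 N, or if a joint passes its speed limit or range.

## Robot

A 6-joint arm with a two-finger parallel gripper is mounted at the origin on the work surface; the furniture and walls round the work are solid. World frame = base frame: x ahead of the robot, y to its left, z up, the work surface at z = 0. Lengths are in m, angles in degrees, forces in N, time in s.
With the tool pointing down it reaches from about 0.4 to 0.825 m from the base axis. Payload 7 kg.
Tool frame: the origin (TCP) lies between the finger pads; the fingertips stand 25 mm ahead of it and the grasp point (between the pads) lies 6 mm ahead of it; z points along the fingers, y is the line along which they close (so a half turn about z gives the same grasp; the last joint's range is limited). The gripper opens to 88 mm and grips with 3 to 60 N. Pads are 19 mm wide; open, the fingers measure 130 mm over their backs; the gripper's body (78 mm by 193 mm) begins 47 mm behind the grasp point.
Start: joints at [-55.514, 20.546, 0.682, 0, -70.136, -16.507], TCP at [0.208, -0.642, 0.252] pointing down, gripper open.
Joint ranges: [-176.03, 176.03], [-82.01, 121.73], [-58.28, 71.71], [-173.87, 95.51], [-174.79, -0.11], [-173.66, 173.66]. Speed limits (degrees/s): [136.94, 136.94, 172.46, 180, 180, 180].

## Interface

Orientations are given as [roll, pitch, yaw] about the fixed x, y, z axes, in that order (R = Rz(yaw) Ry(pitch) Rx(roll)).
In Python, from plant import ctrl, camrig, monitor, order gives the robot as it stands (ctrl), with the cameras (camrig), the readings (monitor) and the job (order).
- The arm moves only by the tool drive_effector, called after "Emit:" as a command line: name --argument value ..., lists and objects as JSON in quotes. Schema: {"type":"object","properties":{"plan":{"type":"object","properties":{"rows":{"type":"array","items":{"type":"array","items":{"type":"number"},"minItems":5,"maxItems":5},"minItems":1,"maxItems":8}},"additionalProperties":false,"required":["rows"]},"only":{"type":"string"},"quiet":{"type":"boolean"},"lines":{"type":"string"}},"required":["plan"],"additionalProperties":false}. plan is an object whose key "rows" holds a list of rows, 1 to 8 of them, each of 5 numbers: dx, dy, dz in units of 20 mm, then a turn about the tool's z in units of 10 degrees, then the finger opening in m; each row is the pose to reach, as a shift and turn from the pose commanded when the call began, along the tool's axes at that moment; what a row does not reach only later rows make up. A row lasts 1/8 s, in which the tool goes at most 0.0625 m and 10.7 degrees, less where a joint would pass 70% of its speed; a pose out of reach is approached as far as the arm can. The fingers move at their own pace and stop on an object; the grip force is fixed at half the most. Time passes only in rows, so rows that do not move let the fingers close. The tool returns the time, the measured TCP pose, the force, the opening and the grip force at its end. only (a regular expression) keeps the lines of the reply that match it, lines (a string "A,B") keeps lines A to B, and quiet returns only ok. Input that does not fit is refused with a message, and nothing moves.
- monitor.get_obs(): the state, without advancing time (a new reading comes with each control period).
- camrig.snapshot(name): name is "side" or "top" or "wrist"; returns a dict with "frame" (400x640x3 uint8, red, green, blue), "z_map" (400x640 float32, m along the optical axis (not along the pixel's ray), 0 where there is no reading), "fovy" (degrees; the focal length in pixels is half the picture's height over the tangent of half this angle, whatever the lens; pixels are square), "cx", "cy" (the principal point, pixels), "R" (3x3) and "t" (3): a world point X has camera coordinates R X + t; the wrist camera has in their place "T_tool_cam" (4x4, takes a point from camera to tool coordinates, whose origin is the TCP and whose axes are the flange's). Camera axes: x right, y down, z forward; pixel columns grow to the right and rows downward; lengths in m; the calibration is good to about 2 mm. A picture is of the moment at which its call begins: read the wrist's pose just before it.
- order.close_job(): hands the job in; it is judged then, once.
The state is a dict: "clock": time; "joint_pos": joint angles; "qvel": joint speeds; "tau": joint torques, N m; "tool_pos": TCP position; "orientation": TCP orientation; "force": force on the tool from outside, world axes, zero at the start; "moment": the same for the moment, N m; "opening": finger opening in m; "gripper_force": force on a finger pad.
Only numpy, scipy, OpenCV 4.12 (cv2) and the standard library are available. Lean on these libraries where they do the work, as an engineer would, in place of code of your own. Each camera call takes 0.05 s, during which the arm holds its last target. There are 200 camera calls.

## Working session

There is one attempt and no reset: what is moved stays moved. The work goes in short steps, Python scripts to look and compute and a tool call to move; the robot and the scene stay as the last step left them, time stands still between calls to the robot, and variables do not carry over. Pictures are saved under pics/ and viewed, at most 10 in all, crops included, and the job is handed in when it is done.

```bash
ls; mkdir -p pics
```

Create h.py:
```python
import numpy as np,cv2
from plant import ctrl, camrig, monitor, order
from scipy.spatial.transform import Rotation as Ro
def snap(n,save=None):
    o=monitor.get_obs(); s=camrig.snapshot(n)
    if n=="wrist":
        T=np.eye(4);T[:3,:3]=Ro.from_euler('xyz',o['orientation'],degrees=True).as_matrix();T[:3,3]=o['tool_pos']
        C=T@np.array(s['T_tool_cam']); s['Rc'],s['c']=C[:3,:3],C[:3,3]
    else:
        s['Rc']=np.array(s['R']).T; s['c']=-s['Rc']@np.array(s['t'])
    s['f']=200/np.tan(np.radians(s['fovy'])/2)
    if save: cv2.imwrite('pics/'+save,s['frame'][:,:,::-1])
    return s
def ray(s,u,v):
    return s['Rc']@np.array([(u-s['cx'])/s['f'],(v-s['cy'])/s['f'],1.])
def onz(s,u,v,z):
    d=ray(s,u,v); return s['c']+d*(z-s['c'][2])/d[2]
def dep(s,u,v):
    z=s['z_map'][int(round(v)),int(round(u))]; return s['c']+ray(s,u,v)*z
```

Run:
```python
from h import *
o=monitor.get_obs();print({k:np.round(v,3) for k,v in o.items()})
for n in("top","side"):
    s=snap(n,n+"0.png");print(n,s['f'],s['cx'],s['cy'],s['c'],s['Rc'].round(3).tolist())
np.save('pics/x.npy',0)
```

```text
pics
plant.py
{'clock': np.float64(0.0), 'joint_pos': array([-5.5514e+01,  2.0591e+01,  6.3400e-01, -2.1000e-02, -7.0136e+01,
       -1.6509e+01]), 'qvel': array([ 0.092, -0.046, -0.049, -0.024,  0.057,  0.034]), 'tau': array([ 0.0000e+00, -5.8272e+01,  2.9306e+01,  6.9980e+00,  7.0000e-03,
       -0.0000e+00]), 'tool_pos': array([ 0.208, -0.642,  0.251]), 'orientation': array([ 1.79905e+02, -8.00000e-03, -1.62031e+02]), 'force': array([-0.18 , -0.098,  0.3  ]), 'moment': array([0.038, 0.021, 0.015]), 'gripper_force': np.float64(0.0), 'opening': np.float64(0.087)}
top 458.889033038087 325.9895348125872 193.69399713271258 [0.42118683 0.10204888 1.01238311] [[-0.026, -0.992, 0.121], [-1.0, 0.025, -0.008], [0.005, -0.121, -0.993]]
side 508.94318980875556 318.8806597978338 209.02213067869582 [1.2977362  0.64581468 1.00711682] [[-0.574, 0.567, -0.591], [0.819, 0.411, -0.401], [0.016, -0.714, -0.7]]
```

View pics/top0.png

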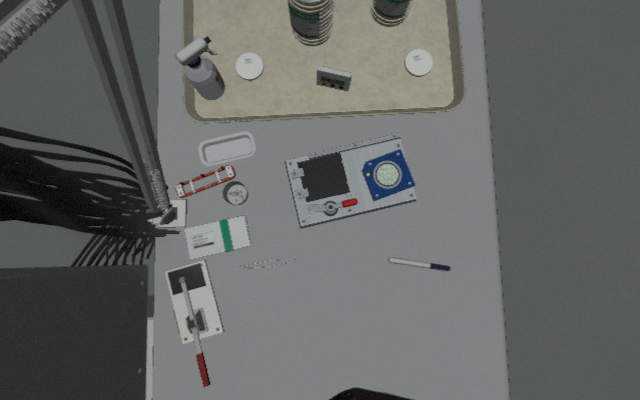

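View pics/side0.png

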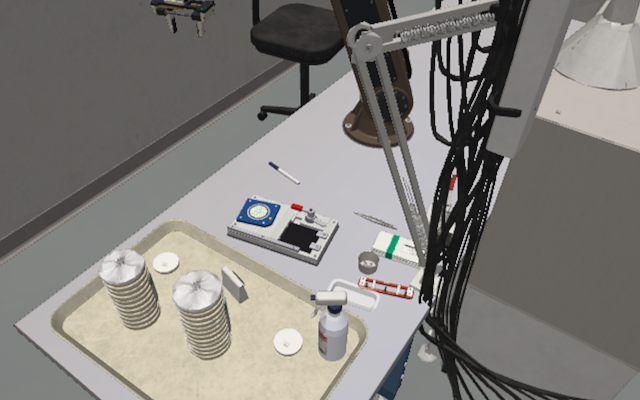

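The top view shows the nest with corners near (286,161), (400,137), (416,199) and (300,226). The blue carrier is at (388,175) and the red grip at (349,203). The loading direction points to image left, which is world +y.

Run:
```python
from h import *
s=snap("top")
hsv=cv2.cvtColor(s['frame'],cv2.COLOR_RGB2HSV)
def big(m,n):
    c,_=cv2.findContours(m,0,2);c=[x for x in c if cv2.contourArea(x)>20]
    for x in sorted(c,key=cv2.contourArea)[::-1][:n]: yield x
b=cv2.inRange(hsv,(105,120,40),(125,255,255));b[:130]=0;b[230:]=0
for x in big(b,1):
    r=cv2.minAreaRect(x);print('blue',r)
    print(np.array([onz(s,*p,.034)for p in cv2.boxPoints(r)]).round(4))
for p in [(286,161),(400,137),(416,199),(300,226)]: print('nest',onz(s,*p,.024).round(4),dep(s,*p).round(4))
m=cv2.inRange(hsv,(0,150,80),(8,255,255));m[:190]=0;m[215:]=0;m[:,:335]=0
for x in big(m,1):
    r=cv2.minAreaRect(x);print('grip',r,onz(s,*r[0],.058))
w=snap("wrist");print(np.array(w['T_tool_cam']).round(3).tolist(),w['f'],w['cx'],w['cy'])
print('carrier depth',dep(s,375,185),dep(s,360,165))
```

```text
blue ((386.8144836425781, 174.41751098632812), (38.98512268066406, 43.86723709106445), 68.96248626708984)
[[ 0.6028  0.0203  0.034 ]
 [ 0.6353 -0.07    0.034 ]
 [ 0.5547 -0.0965  0.034 ]
 [ 0.5228 -0.0069  0.034 ]]
nest [0.6156 0.1797 0.024 ] [0.6156 0.1797 0.0237]
nest [ 0.663  -0.0723  0.024 ] [ 0.6689 -0.0765 -0.    ]
nest [ 0.5247 -0.1007  0.024 ] [ 0.5275 -0.1061 -0.0023]
nest [0.4728 0.1519 0.024 ] [0.4738 0.1529 0.0035]
grip ((349.3529052734375, 202.41175842285156), (5.335783958435059, 14.067066192626953), 75.96376037597656) [0.51756122 0.04606004 0.058     ]
[[-0.001, -0.96, -0.279, 0.074], [1.0, -0.0, -0.0, 0.001], [0.0, -0.279, 0.96, -0.133], [0.0, 0.0, 0.0, 1.0]] 317.1651259614067 319.41935001986747 199.9286277091316
carrier depth [ 0.55614438 -0.01172081  0.03470312] [0.6026378  0.01810489 0.02377596]
```

The rows are not in the units I measure in: shifts go in units of 20 mm and turns go in units of 10 degrees. I convert before sending: -0.64 m is -32, 0.51 m is 25.5, 7.4 degrees is 0.74.

Emit:
drive_effector --plan '{"rows":[[-4, 3.2, 0, 0.74, 0.05], [-8, 6.4, 0, 0.74, 0.05], [-12, 9.55, 0, 0.74, 0.05], [-16, 12.75, 0, 0.74, 0.05], [-20, 15.95, 1.5, 0.74, 0.05], [-24, 19.15, 1.5, 0.74, 0.05], [-28, 22.3, 1.5, 0.74, 0.05], [-32, 25.5, 1.5, 0.74, 0.05]]}'

```text
clock: 1.2
tool_pos: [0.4844, -0.2236, 0.234]
orientation: [-180.0, 0.0, -169.4]
force: [0.7, -0.2, 0.5]
opening: 0.0499
gripper_force: 0.0
```

Converted, 0.227 m is 11.35, -0.222 m is -11.1.

Emit:
drive_effector --plan '{"rows":[[-11.1, 11.35, 0.7, 0, 0.05], [-11.1, 11.35, 0.7, 0, 0.05], [-11.1, 11.35, 0.7, 0, 0.05], [-11.1, 11.35, 0.7, 0, 0.05], [-11.1, 11.35, 0.7, 0, 0.05], [-11.1, 11.35, 0.7, 0, 0.05], [-11.1, 11.35, 0.7, 0, 0.05]]}'

```text
clock: 2.08
tool_pos: [0.66, 0.0388, 0.2192]
orientation: [-180.0, -0.1, -169.4]
force: [0.5, -0.4, -0.1]
opening: 0.0499
gripper_force: 0.0
```

```bash
python3 -c "
from h import *
snap('wrist','w1.png')"
```

```text
(no output)
```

View pics/w1.png

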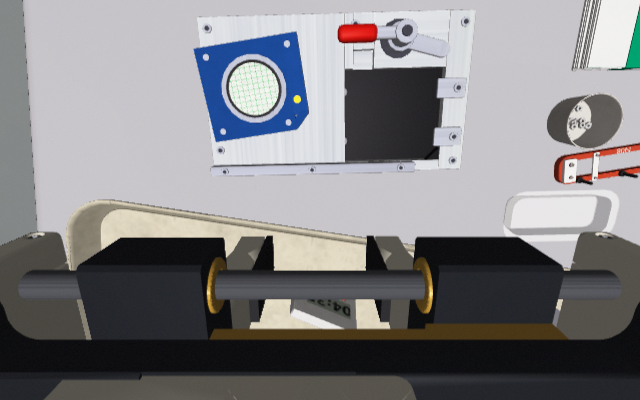

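The wrist view shows:
- **Nest:** deck corners at (197,17) and (474,10), fence top edge from (212,166) to (414,163), pocket rear edge at column 345, clips at columns 440–465.
- **Carrier:** centre about (252,88), with its clipped corner at (305,115).
- **Handle:** grip at (357,33), hub at (403,33).

Add to h.py:
```python
def fit(P,Q):
    P,Q=np.array(P),np.array(Q);p,q=P.mean(0),Q.mean(0)
    a=(P-p)@np.array([1,1j]);b=(Q-q)@np.array([1,1j]);th=np.angle((a.conj()*b).sum())
    c,s=np.cos(th),np.sin(th);R=np.array([[c,-s],[s,c]]);return R,q-R@p,np.degrees(th)
```

Run:
```python
from h import *
s=snap("wrist")
g=cv2.cvtColor(s['frame'],cv2.COLOR_RGB2HSV)
pts=[((197,17),.024,(-137,93)),((474,10),.024,(127,93)),((212,166),.036,(-137,-45)),((345,68),.024,(0,45)),((345,161),.024,(0,-45)),((403,33),.059,(50,70))]
Q=[onz(s,*p,z)[:2]*1000 for p,z,_ in pts];P=[n for *_,n in pts]
R,t,th=fit(P,Q);print('nest',t,th)
loc=lambda q:R.T@(q-t)
print(np.array([loc(q)-p for p,q in zip(P,Q)]).round(1))
np.savez('nest.npz',R=R,t=t)
b=cv2.inRange(g,(105,120,40),(125,255,255));b[180:]=0;b[:,:150]=0;b[:,330:]=0
c=max(cv2.findContours(b,0,2)[0],key=cv2.contourArea);r=cv2.minAreaRect(cv2.convexHull(c))
B=np.array([loc(onz(s,*p,.034)[:2]*1000) for p in cv2.boxPoints(r)]);print('carrier corners nest',B.round(1),B.mean(0))
e=np.diff(B,axis=0);print(np.hypot(*e.T),np.degrees(np.arctan2(e[:,1],e[:,0])))
m=cv2.inRange(g,(0,150,80),(8,255,255));m[60:]=0;m[:,450:]=0
c=max(cv2.findContours(m,0,2)[0],key=cv2.contourArea);r=cv2.minAreaRect(c);print('grip',r,loc(onz(s,*r[0],.058)[:2]*1000))
for p in [(445,100),(215,30),(330,100),(395,110),(453,87),(320,170)]: print(p,dep(s,*p)[2].round(4),loc(dep(s,*p)[:2]*1000).round(1))
```

```text
nest [591.20331105  50.69473879] 102.29472848499756
[[ 2.5  0.7]
 [-6.4 -1.4]
 [ 3.3  1.7]
 [ 1.8  0.7]
 [ 1.1  0.8]
 [-2.3 -2.5]]
carrier corners nest [[-137.    65.1]
 [ -42.9   76.3]
 [ -31.8   -7.5]
 [-133.4  -20.8]] [-86.27881206  28.26420439]
[ 94.70816309  84.52367415 102.44743423] [   6.77785785  -82.41914108 -172.52065135]
grip ((357.5, 33.5), (17.0, 39.0), 90.0) [ 9.85103198 68.50823698]
(445, 100) 0.0236 [100.4  13.3]
(215, 30) 0.0232 [-119.4   82.5]
(330, 100) 0.0234 [-13.2  16.8]
(395, 110) 0.0143 [53.5  5.2]
(453, 87) 0.0286 [105.3  25. ]
(320, 170) 0.0342 [-25.2 -51. ]
```

Run:
```python
from h import *
s=snap("wrist");v,u=np.mgrid[0:200,150:520]
d=np.stack([(u-s['cx'])/s['f'],(v-s['cy'])/s['f'],np.ones(u.shape)],-1)@s['Rc'].T
W=s['c']+d*s['z_map'][0:200,150:520][...,None]
Z=W[...,2]
def line(mask,first,lo,hi,ax=0):
    pts=[]
    for i in range(lo,hi,3):
        j=np.where(mask[:,i-150] if ax==0 else mask[i,:])[0]
        if len(j):
            k=j[0] if first else j[-1]; pts.append(W[k,i-150,:2] if ax==0 else W[i,k,:2])
    pts=np.array(pts)*1000
    for _ in range(3):
        vx,vy,x,y=cv2.fitLine(pts.astype(np.float32),cv2.DIST_HUBER,0,.01,.01).ravel();n=np.array([-vy,vx]);r=(pts-[x,y])@n;pts=pts[abs(r)<1.5]
    return np.degrees(np.arctan2(vy,vx)),(x,y),len(pts),r.std()
f=(Z>.031)&(v>150)
print('fence inner',line(f,1,220,410))
print('deck robot edge',line((Z>.018)&(Z<.028)&(v<60),1,210,460))
print('pocket rear',line((Z<.018)&(Z>.010)&(u>335)&(u<460),1,75,155,1))
print('apron rear edge',line((Z>.020)&(u>170)&(u<300),1,25,155,1))
print('toe edge',line((Z>.020)&(u<500)&(u>300),0,20,160,1))
```

```text
fence inner (np.float32(-78.00081), (np.float32(639.087), np.float32(39.727764)), 59, np.float64(0.18385861373051002))
deck robot edge (np.float32(-77.9926), (np.float32(502.0931), np.float32(23.205465)), 84, np.float64(0.3377633078511642))
pocket rear (np.float32(11.826644), (np.float32(572.98096), np.float32(49.79319)), 23, np.float64(0.21239328888938236))
apron rear edge (np.float32(12.054033), (np.float32(610.2234), np.float32(-83.286545)), 30, np.float64(0.5376698666577326))
toe edge (np.float32(-69.2765), (np.float32(579.5374), np.float32(44.811317)), 7, np.float64(1.603397988293277e-05))
```

Add to h.py:
```python
O=np.array([590.5,52.7]);th=np.radians(102.0)
UX=np.array([np.cos(th),np.sin(th)]);UY=np.array([-UX[1],UX[0]])
def loc(w): d=np.array(w)[:2]*1000-O; return np.array([d@UX,d@UY])
def go(X,Y,z,yawrel=None):
    "tool-axis shift to reach nest X,Y (mm), TCP z (mm)"
    o=monitor.get_obs();p=np.array(o['tool_pos'])*1000;y=np.radians(o['orientation'][2])
    d=O+X*UX+Y*UY-p[:2]
    print('at',loc(o['tool_pos']).round(1),p[2].round(1),'yaw',o['orientation'][2].round(2),'F',np.round([o['force'][:2]@UX,o['force'][:2]@UY,o['force'][2]],1),
    'shift',np.round([d@[np.cos(y),np.sin(y)],d@[np.sin(y),-np.cos(y)],p[2]-z],1))
```

```bash
python3 -c "
from h import *
go(-88,96,52)"
```

```text
at [-29.4 -64.4] 220.3 yaw -169.48 F [-0.7 -0.1  0.1] shift [158.9 -62.7 168.3]
```

Emit:
drive_effector --plan '{"rows":[[7.98, -3.19, 5, -0.14, 0.05], [7.98, -3.19, 5, -0.14, 0.05], [7.98, -3.19, 5, -0.14, 0.05], [7.98, -3.19, 5, -0.14, 0.05], [7.98, -3.19, 8.35, -0.14, 0.05], [7.98, -3.19, 8.35, -0.14, 0.05], [7.98, -3.19, 8.35, -0.14, 0.05]]}'

```text
clock: 3.1
tool_pos: [0.5159, -0.0538, 0.0541]
orientation: [-180.0, 0.0, -168.0]
force: [0.2, -0.0, 0.9]
opening: 0.0499
gripper_force: 0.0
```

```bash
python3 -c "
from h import *
go(-88,60,52)
snap('wrist','w2.png')"
```

```text
at [-88.7  95.1] 54.1 yaw -168.01 F [-0.1 -0.2  0.9] shift [-35.1   0.7   2.1]
```

View pics/w2.png

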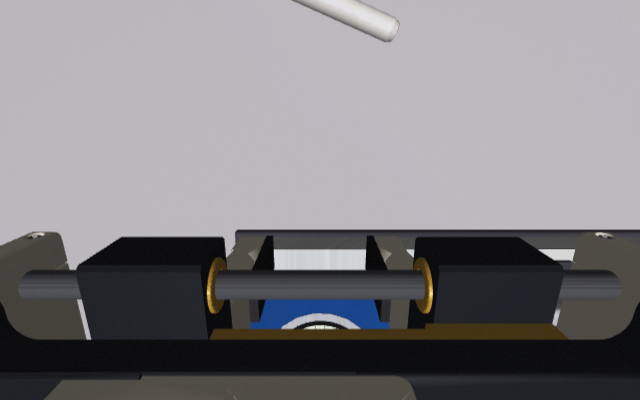

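The fingertips stand on the apron just short of the carrier's near side, whose edge is around row 290. Now I push it gently to the fence.

Emit:
drive_effector --plan '{"rows":[[-0.25, 0, 0.05, 0, 0.05], [-0.5, 0, 0.05, 0, 0.05], [-0.75, 0, 0.05, 0, 0.05], [-1, 0, 0.05, 0, 0.05], [-1.25, 0, 0.05, 0, 0.05], [-1.5, 0, 0.05, 0, 0.05], [-1.75, 0, 0.05, 0, 0.05], [-1.95, 0, 0.05, 0, 0.05]]}'

```text
clock: 4.15
tool_pos: [0.5535, -0.0455, 0.0519]
orientation: [180.0, -0.0, -168.0]
force: [-1.1, 0.1, 0.9]
opening: 0.0502
gripper_force: 0.7
```

```bash
python3 -c "
from h import *
go(-88,50.5,52)"
```

```text
at [-88.3  56.6] 51.9 yaw -168.02 F [0.4 1.  0.9] shift [-6.1  0.3 -0.1]
```

Converted, -0.006 m is -0.3, -0.005 m is -0.25.

Emit:
drive_effector --plan '{"rows":[[-0.15, 0, 0, 0, 0.05], [-0.25, 0, 0, 0, 0.05], [-0.3, 0, 0, 0, 0.05], [-0.3, 0, 0, 0, 0.05]]}'

```text
clock: 4.65
tool_pos: [0.5569, -0.0448, 0.0515]
orientation: [180.0, -0.2, -168.1]
force: [-6.9, -0.5, 4.0]
opening: 0.0501
gripper_force: 3.5
```

```bash
python3 -c "
from h import *
go(-88,50.5,52)"
```

```text
at [-88.4  53.2] 51.5 yaw -168.05 F [1.  6.8 4. ] shift [-2.7  0.4 -0.5]
```

Converted, -0.08 m is -4, -0.0766 m is -3.83, -8 degrees is -0.8.

Emit:
drive_effector --plan '{"rows":[[0.6, 0, 0, 0, 0.03], [0.75, 0, -2.25, -0.8, 0.03], [0.75, -1, -4, -1.8, 0.03], [-0.5, -2, -4, -2.8, 0.03], [-2, -3, -4, -3.8, 0.03], [-2.8, -3.83, -4, -4.8, 0.03], [-2.8, -3.83, -4, -5.8, 0.03], [-2.8, -3.83, -4, -6.8, 0.03]]}'

```text
clock: 5.65
tool_pos: [0.6299, -0.1078, 0.1318]
orientation: [-180.0, 0.0, -99.7]
force: [-0.5, 0.9, -0.5]
opening: 0.0297
gripper_force: 0.0
```

Emit:
drive_effector --plan '{"rows":[[0, 0, 0, -1, 0.03], [0, 0, 0, -2, 0.03], [0, 0, 0, -2.2, 0.03]]}'

```text
clock: 6.02
tool_pos: [0.6298, -0.1075, 0.1321]
orientation: [-179.9, -0.0, -78.0]
force: [-0.3, 0.1, -0.1]
opening: 0.0297
gripper_force: 0.0
```

```bash
python3 -c "
from h import *
go(-160,-4,52)
s=snap('wrist','w3.png')
g=cv2.cvtColor(s['frame'],cv2.COLOR_RGB2HSV)
b=cv2.inRange(g,(105,120,40),(125,255,255))
c=max(cv2.findContours(b,0,2)[0],key=cv2.contourArea)
P=np.array([loc(onz(s,*p,.034)) for p in c[:,0,:]]);print(P.min(0),P.max(0))
"
```

```text
at [-164.9   -5.1] 132.1 yaw -77.99 F [ 0.2  0.3 -0.1] shift [-4.9  1.1 80.1]
[-142.93851941  -28.96480652] [-113.31602583   15.403939  ]
```

View pics/w3.png

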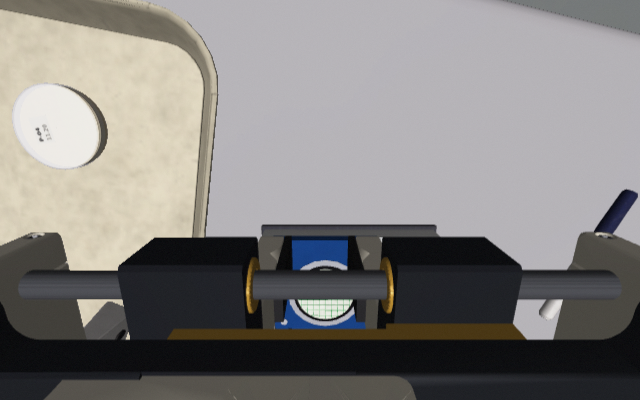

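The wrist view shows the carrier flat and square against the fence side, with its rear edge near row 239 (nest X about -143). The fingers are behind it. I'll descend and push.

Emit:
drive_effector --plan '{"rows":[[0, 0.05, 2.25, 0, 0.03], [0, 0.05, 4, 0, 0.03], [0, 0.05, 4, 0, 0.03], [-0.3, 0.05, 4, 0, 0.03], [-0.6, 0.05, 4, 0, 0.03], [-0.9, 0.05, 4, 0, 0.03], [-1.2, 0.05, 4, 0, 0.03], [-1.5, 0.05, 4, 0, 0.03]]}'

```text
clock: 7.08
tool_pos: [0.6226, -0.078, 0.0524]
orientation: [-180.0, -0.0, -78.0]
force: [-0.2, -1.2, 1.8]
opening: 0.0298
gripper_force: 0.8
```

```bash
python3 -c "
from h import *
go(-100,-4,52)"
```

```text
at [-134.5   -4.2] 52.4 yaw -78.01 F [-1.2  0.4  1.8] shift [-34.5   0.2   0.4]
```

Emit:
drive_effector --plan '{"rows":[[-0.3, 0, 0, 0, 0.03], [-0.6, 0, 0, 0, 0.03], [-0.9, 0, 0, 0, 0.03], [-1.2, 0, 0, 0, 0.03], [-1.5, 0, 0, 0, 0.03], [-1.8, 0, 0, 0, 0.03], [-2.1, 0, 0, 0, 0.03], [-2.4, 0, 0, 0, 0.03]]}'

```text
clock: 8.07
tool_pos: [0.6124, -0.0311, 0.0519]
orientation: [180.0, 0.0, -78.0]
force: [0.7, -1.2, -0.3]
opening: 0.0301
gripper_force: 0.7
```

```bash
python3 -c "
from h import *
go(-60,-4,52)
s=snap('side','s1.png')
cv2.imwrite('pics/s1c.png',cv2.resize(s['frame'][170:290,200:370,::-1],None,fx=4,fy=4))"
```

```text
at [-86.5  -4. ] 51.9 yaw -78.02 F [-1.3 -0.4 -0.3] shift [-26.5  -0.   -0.1]
```

View pics/s1c.png

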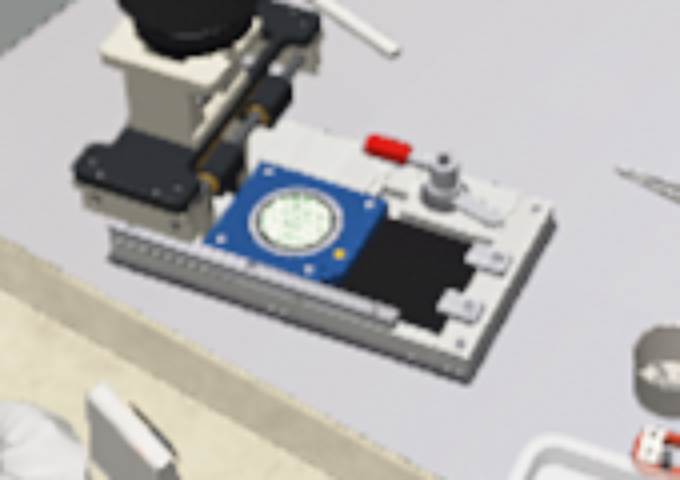

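The side crop shows the carrier square against the fence, its toe already over the pocket at about crop (360,245), with the clips free ahead. I'll continue more slowly through the tipping.

Converted, -0.029 m is -1.45, -0.026 m is -1.3.

Emit:
drive_effector --plan '{"rows":[[-0.2, 0, 0, 0, 0.03], [-0.4, 0, 0, 0, 0.03], [-0.6, 0, 0, 0, 0.03], [-0.8, 0, 0, 0, 0.03], [-1, 0, 0, 0, 0.03], [-1.15, 0, 0, 0, 0.03], [-1.3, 0, 0, 0, 0.03], [-1.45, 0, 0, 0, 0.03]]}'

```text
clock: 9.12
tool_pos: [0.6065, -0.003, 0.052]
orientation: [-180.0, -0.0, -78.0]
force: [-0.2, -1.8, 0.8]
opening: 0.0297
gripper_force: 0.6
```

Emit:
drive_effector --plan '{"rows":[[-0.15, 0, 0, 0, 0.03], [-0.3, 0, 0, 0, 0.03], [-0.45, 0, 0, 0, 0.03], [-0.6, 0, 0, 0, 0.03], [-0.75, 0, 0, 0, 0.03], [-0.9, 0, 0, 0, 0.03], [-1.05, 0, 0, 0, 0.03], [-1.2, 0, 0, 0, 0.03]]}'

```text
clock: 10.12
tool_pos: [0.6014, 0.0206, 0.0519]
orientation: [180.0, 0.0, -78.0]
force: [0.1, -0.5, -0.9]
opening: 0.0301
gripper_force: 0.3
```

```bash
python3 -c "
from h import *
go(-10,-4,52)
s=snap('side','s2.png')
cv2.imwrite('pics/s2c.png',cv2.resize(s['frame'][170:290,200:370,::-1],None,fx=4,fy=4))"
```

```text
at [-33.7  -4. ] 51.9 yaw -78.02 F [-0.5  0.  -0.9] shift [-23.7   0.   -0.1]
```

View pics/s2c.png

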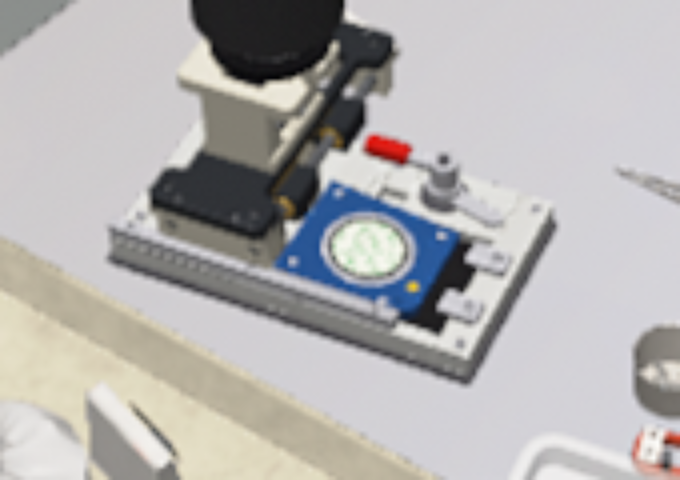

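The carrier has tipped toe-down into the pocket, with its toe near crop (440,280) and still aligned with the clips. I'll carry on.

Emit:
drive_effector --plan '{"rows":[[-0.15, 0, 0, 0, 0.03], [-0.3, 0, 0, 0, 0.03], [-0.45, 0, 0, 0, 0.03], [-0.6, 0, 0, 0, 0.03], [-0.75, 0, 0, 0, 0.03], [-0.85, 0, 0, 0, 0.03], [-0.9, 0, 0, 0, 0.03], [-0.9, 0, 0, 0, 0.03]]}'

```text
clock: 11.18
tool_pos: [0.5978, 0.0381, 0.052]
orientation: [-180.0, 0.0, -78.0]
force: [0.7, -0.1, 0.7]
opening: 0.0299
gripper_force: 0.0
```

```bash
python3 -c "
from h import *
go(-10,-4,52)"
```

```text
at [-15.8  -4.1] 52.0 yaw -78.02 F [-0.2 -0.6  0.7] shift [-5.8  0.1 -0. ]
```

Emit:
drive_effector --plan '{"rows":[[-0.05, 0, 0, 0, 0.03], [-0.1, 0, 0, 0, 0.03], [-0.15, 0, 0, 0, 0.03], [-0.2, 0, 0, 0, 0.03], [-0.2, 0, 0, 0, 0.03]]}'

```text
clock: 11.8
tool_pos: [0.597, 0.042, 0.052]
orientation: [-180.0, 0.0, -78.0]
force: [0.3, -0.5, 0.8]
opening: 0.0302
gripper_force: 0.0
```

```bash
python3 -c "
from h import *
go(-10,-4,52)"
```

```text
at [-11.8  -4.1] 52.0 yaw -78.01 F [-0.5 -0.2  0.8] shift [-1.8  0.1  0. ]
```

Emit:
drive_effector --plan '{"rows":[[-0.05, 0, 0, 0, 0.03], [-0.1, 0, 0, 0, 0.03], [-0.1, 0, 0, 0, 0.03], [-0.15, 0, 0, 0, 0.03], [-0.15, 0, 0, 0, 0.03]]}'

```text
clock: 12.42
tool_pos: [0.5966, 0.0435, 0.0522]
orientation: [180.0, -0.1, -78.0]
force: [3.0, -9.1, -0.6]
opening: 0.0306
gripper_force: 4.8
```

```bash
python3 -c "
from h import *
go(-10,-4,52)
s=snap('side')
cv2.imwrite('pics/s3c.png',cv2.resize(s['frame'][170:290,200:370,::-1],None,fx=4,fy=4))"
```

```text
at [-10.3  -4.1] 52.2 yaw -78.02 F [-9.5 -1.1 -0.6] shift [-0.3  0.1  0.2]
```

View pics/s3c.png

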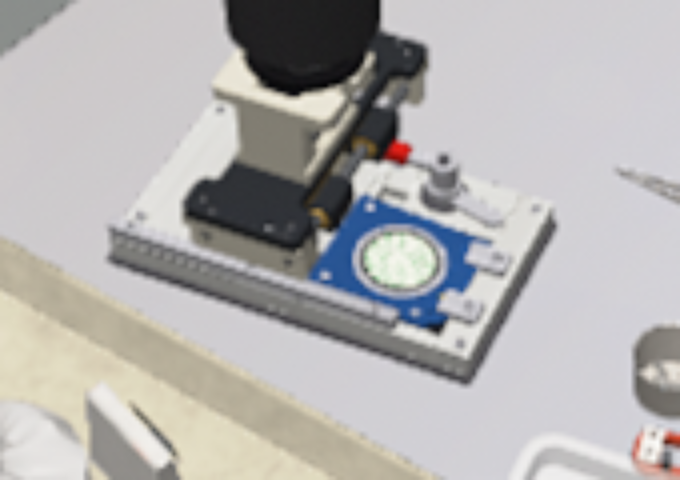

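The carrier's toe is now under both clips (crop (490,255) and (460,300)), and the push force rose to 9.5 N, so it is home. I'll back off, lift, and go over its rear edge.

Converted, 0.002 m is 0.1, -0.02 m is -1.

Emit:
drive_effector --plan '{"rows":[[0.25, 0, 0, 0, 0.03], [0.25, 0.05, -1, 0, 0.03], [-0.4, 0.1, -1, 0, 0.03], [-0.6, 0.1, -1, 0, 0.03], [-0.6, 0.1, -0.6, 0, 0.03], [-0.6, 0.1, -0.4, 0, 0.03], [-0.6, 0.1, -0.4, 0, 0.03]]}'

```text
clock: 13.35
tool_pos: [0.5914, 0.0558, 0.059]
orientation: [179.9, -0.0, -78.0]
force: [0.3, -0.0, -0.8]
opening: 0.0298
gripper_force: 0.0
```

```bash
python3 -c "
from h import *
go(3,-2,52)
s=snap('side')
u=s
R=np.array(s['R']);t=np.array(s['t'])
def pix(X,Y,z):
    w=np.append((O+X*UX+Y*UY)/1000,z);c=R@w+t;return c[0]/c[2]*s['f']+s['cx'],c[1]/c[2]*s['f']+s['cy']
for n in [(8,-36,.025),(8,-36,.033),(50,-36,.025)]: 
    a=pix(*n);print(n,np.round(a,1),dep(s,*a)[2].round(4))
"
```

```text
at [ 2.9 -1.5] 59.0 yaw -78.03 F [-0.1 -0.3 -0.8] shift [-0.1 -0.5  7. ]
(8, -36, 0.025) [279.5 240.3] 0.0281
(8, -36, 0.033) [279.4 238.3] 0.1039
(50, -36, 0.025) [294.3 245.3] 0.0272
```

Emit:
drive_effector --plan '{"rows":[[0, 0, 0.05, 0, 0.03], [0, 0, 0.1, 0, 0.03], [0, 0, 0.15, 0, 0.03], [0, 0, 0.2, 0, 0.03], [0, 0, 0.25, 0, 0.03]]}'

```text
clock: 14.02
tool_pos: [0.5923, 0.0561, 0.0558]
orientation: [-179.9, -0.0, -78.0]
force: [-1.0, -0.9, 7.4]
opening: 0.0299
gripper_force: 3.5
```

Emit:
drive_effector --plan '{"rows":[[0, 0, 0.05, 0, 0.03], [0, 0, 0.1, 0, 0.03], [0, 0, 0.1, 0, 0.03]]}'

```text
clock: 14.4
tool_pos: [0.5918, 0.0562, 0.0528]
orientation: [180.0, 0.0, -78.0]
force: [0.3, 0.1, 0.0]
opening: 0.0302
gripper_force: 0.3
```

```bash
python3 -c "
from h import *
go(3,-2,50)"
```

```text
at [ 3.1 -2. ] 52.8 yaw -78.03 F [ 0.  -0.3  0. ] shift [0.1 0.  2.8]
```

Converted, 0.004 m is 0.2, 0.003 m is 0.15.

Emit:
drive_effector --plan '{"rows":[[0, 0, 0.05, 0, 0.03], [0, 0, 0.1, 0, 0.03], [0, 0, 0.15, 0, 0.03], [0, 0, 0.2, 0, 0.03], [0, 0, 0.2, 0, 0.03]]}'

```text
clock: 15.02
tool_pos: [0.5919, 0.0561, 0.0502]
orientation: [-180.0, -0.0, -78.0]
force: [-4.8, -0.9, 13.8]
opening: 0.0298
gripper_force: 6.9
```

```bash
python3 -c "
from h import *
go(3,-2,50)"
```

```text
at [ 3.  -2.1] 50.2 yaw -77.99 F [ 0.1  4.8 13.8] shift [0.  0.1 0.2]
```

It snapped down: the fingertips stopped at 25 mm, which is the flat height, under 14 N. I'll lift and check.

Converted, -0.17 m is -8.5, -0.15 m is -7.5.

Emit:
drive_effector --plan '{"rows":[[0, 0, -1, 0, 0.03], [-1, 0.5, -3.5, 0, 0.03], [-2.5, 1, -5.5, 0, 0.03], [-4, 1, -7.5, 0, 0.03], [-5.5, 1, -8.5, 0, 0.03], [-5.5, 1, -8.5, 0, 0.03], [-5.5, 1, -8.5, 0, 0.03]]}'

```text
clock: 15.9
tool_pos: [0.5489, 0.1593, 0.2181]
orientation: [179.9, -0.0, -78.0]
force: [-0.2, -0.6, 0.0]
opening: 0.0299
gripper_force: 0.0
```

Run:
```python
from h import *
go(6,70,100)
s=snap('wrist','w4.png')
g=cv2.cvtColor(s['frame'],cv2.COLOR_RGB2HSV)
m=cv2.inRange(g,(0,150,80),(8,255,255))
for c in cv2.findContours(m,0,2)[0]:
    if cv2.contourArea(c)>100: r=cv2.minAreaRect(c);print('red',r,loc(onz(s,*r[0],.058)).round(1),dep(s,*r[0])[2])
b=cv2.inRange(g,(105,120,40),(125,255,255));c=max(cv2.findContours(b,0,2)[0],key=cv2.contourArea)
P=np.array([np.r_[loc(onz(s,*p,.025)),0] for p in c[:,0]]);print('blue',P.min(0),P.max(0))
v,u=np.where(cv2.erode(b,np.ones((3,3)))>0);
W=np.array([dep(s,a,q) for a,q in zip(u,v)]);L=np.array([loc(w) for w in W])
for a in range(0,100,15):
    k=(L[:,0]>a)&(L[:,0]<a+15)
    if k.sum()>5: print(a,np.median(W[k,2]).round(4),k.sum())
```

```text
at [112.9  18.5] 218.1 yaw -78.01 F [-0.6  0.3  0. ] shift [106.9  51.5 118.1]
red ((379.02618408203125, 71.52922821044922), (15.642545700073242, 39.55012130737305), 3.1798300743103027) [ 8.5 68.5] 0.056775308277171754
blue [  1.00238732 -43.94710683   0.        ] [96.30478133 41.82453963  0.        ]
0 0.0243 1159
15 0.0243 840
30 0.0243 423
45 0.0243 331
60 0.0243 454
75 0.0243 775
90 0.0242 150
```

View pics/w4.png

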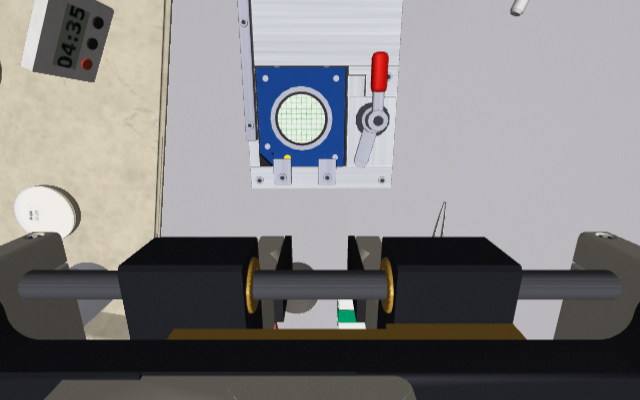

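The wrist view shows the carrier flat, with a uniform 24.3 mm reading from rear to toe, and seated under both clips at (283,172) and (327,172). The grip is at (379,71) and the hub at (375,120). Next I straddle the grip.

Emit:
drive_effector --plan '{"rows":[[2, 1, 2, 0, 0.03], [4, 1.75, 4, 0, 0.03], [5.3, 2.54, 5.5, 0, 0.03], [5.3, 2.54, 5.5, 0, 0.03], [5.3, 2.54, 6, 0, 0.03], [5.3, 2.54, 6.75, 0, 0.03], [5.3, 2.54, 7.3, 0, 0.025], [5.3, 2.54, 7.3, 0, 0.025]]}'

```text
clock: 16.95
tool_pos: [0.5212, 0.0455, 0.0718]
orientation: [179.9, -0.0, -78.0]
force: [-0.5, -0.6, 0.2]
opening: 0.0252
gripper_force: 0.0
```

```bash
python3 -c "
from h import *
go(7,69,72)
c=np.array([50,70])
X0=loc(monitor.get_obs()['tool_pos'])
# arc in tool axes at start: tool x=-nest X, tool y=+nest Y
for a in range(0,100,10):
    q=np.radians(a);R=np.array([[np.cos(q),np.sin(q)],[-np.sin(q),np.cos(q)]])
    d=c+R@np.array([-43.5,0])-X0;print(a,np.round([-d[0],d[1]],1))"
```

```text
at [ 7.3 69.3] 71.8 yaw -77.99 F [-0.5  0.6  0.2] shift [ 0.3 -0.3 -0.2]
0 [0.8 0.7]
10 [0.2 8.3]
20 [-1.8 15.6]
30 [-5.  22.5]
40 [-9.3 28.7]
50 [-14.7  34.1]
60 [-20.9  38.4]
70 [-27.8  41.6]
80 [-35.1  43.6]
90 [-42.7  44.2]
```

The rows are not in the units I measure in: shifts go in units of 20 mm and turns go in units of 10 degrees. I convert before sending: 0.0287 m is 1.435, 0.0257 m is 1.285, 20 degrees is 2.

Emit:
drive_effector --plan '{"rows":[[0.025, 0.2, 0, 0.5, 0.025], [0, 0.4, 0, 1, 0.025], [-0.05, 0.6, 0, 1.5, 0.025], [-0.1, 0.8, 0, 2, 0.025], [-0.175, 0.95, 0, 2.5, 0.025], [-0.25, 1.125, 0, 3, 0.025], [-0.35, 1.285, 0, 3.5, 0.025], [-0.465, 1.435, 0, 4, 0.025]]}'

```text
clock: 17.95
tool_pos: [0.4925, 0.0487, 0.0736]
orientation: [-179.9, 0.0, -118.1]
force: [1.7, -2.4, 0.9]
opening: 0.0248
gripper_force: 1.1
```

```bash
python3 -c "
from h import *
go(50,113.5,72)
c=np.array([50,70])
o=monitor.get_obs();X0=loc(o['tool_pos']);print(o['joint_pos'].round(0))
y=np.radians(o['orientation'][2])
for a in range(50,101,10):
    q=np.radians(a);R=np.array([[np.cos(q),np.sin(q)],[-np.sin(q),np.cos(q)]])
    d=c+R@np.array([-43.5,0])-X0;w=d[0]*UX+d[1]*UY;print(a,np.round([w@[np.cos(y),np.sin(y)],w@[np.sin(y),-np.cos(y)]],1))"
```

```text
at [16.5 96.7] 73.6 yaw -118.15 F [-2.7 -1.1  0.9] shift [-14.8  34.5   1.6]
[ 28.  15. -35.   0. -40. -57.]
50 [0.  8.7]
60 [-1.9 16. ]
70 [-5.1 22.9]
80 [-9.4 29.1]
90 [-14.8  34.5]
100 [-21.   38.9]
```

Emit:
drive_effector --plan '{"rows":[[0, 0.225, 0, 0.5, 0.025], [0, 0.435, 0, 1, 0.025], [-0.05, 0.625, 0, 1.5, 0.025], [-0.1, 0.8, 0, 2, 0.025], [-0.175, 0.975, 0, 2.5, 0.025], [-0.25, 1.145, 0, 3, 0.025], [-0.35, 1.3, 0, 3.5, 0.025], [-0.47, 1.455, 0, 4, 0.025]]}'

```text
clock: 18.95
tool_pos: [0.4713, 0.0715, 0.0736]
orientation: [180.0, 0.1, -158.1]
force: [1.0, 1.5, 0.4]
opening: 0.025
gripper_force: 0.8
```

Emit:
drive_effector --plan '{"rows":[[-0.025, 0.215, 0, 0.5, 0.025], [-0.05, 0.425, 0, 1, 0.025], [-0.1, 0.61, 0, 1.4, 0.025], [-0.1, 0.61, 0, 1.4, 0.025], [-0.1, 0.61, 0, 1.4, 0.025]]}'

```text
clock: 19.58
tool_pos: [0.4684, 0.0819, 0.0734]
orientation: [-179.9, 0.0, -172.0]
force: [4.7, -8.1, -1.3]
opening: 0.025
gripper_force: 4.2
```

```bash
python3 -c "
from h import *
go(50,113.5,72)"
```

```text
at [ 54.  113.4] 73.4 yaw -171.96 F [-8.9 -2.9 -1.3] shift [-0.2 -4.   1.4]
```

Emit:
drive_effector --plan '{"rows":[[0, -0.2, 0, -0.4, 0.03], [0, -0.2, 0, -0.4, 0.035], [0, -0.2, -2, -0.4, 0.035], [0, -0.2, -5, -0.4, 0.035], [-3, -0.2, -7, -0.4, 0.035], [-6, -0.2, -7.5, -0.4, 0.035], [-8.5, -0.2, -7.5, -0.4, 0.035], [-8.5, -0.2, -7.5, -0.4, 0.035]]}'

```text
clock: 20.58
tool_pos: [0.6395, 0.1028, 0.2212]
orientation: [-180.0, -0.1, -168.2]
force: [-1.6, 0.7, -1.4]
opening: 0.0349
gripper_force: 0.0
```

Run:
```python
from h import *
go(50,113,72)
s=snap('wrist','w5.png')
g=cv2.cvtColor(s['frame'],cv2.COLOR_RGB2HSV)
m=cv2.inRange(g,(0,150,80),(8,255,255))
for c in cv2.findContours(m,0,2)[0]:
    if cv2.contourArea(c)>100: r=cv2.minAreaRect(c);print('red',r,loc(onz(s,*r[0],.058)).round(1))
b=cv2.inRange(g,(105,120,40),(125,255,255));c=max(cv2.findContours(b,0,2)[0],key=cv2.contourArea)
P=np.array([loc(onz(s,*p,.025)) for p in c[:,0]]);print('blue',P.min(0),P.max(0))
v,u=np.where(cv2.erode(b,np.ones((3,3)))>0)
W=np.array([dep(s,a,q) for a,q in zip(u,v)]);L=np.array([loc(w) for w in W])
for a in range(0,100,30):
    k=(L[:,0]>a)&(L[:,0]<a+15)
    if k.sum()>5: print(a,np.median(W[k,2]).round(4),k.sum())
```

```text
at [ 38.8 -58.4] 221.2 yaw -168.16 F [ 1.   1.4 -1.4] shift [171.4  10.8 149.2]
red ((520.7518920898438, 168.74424743652344), (20.31001091003418, 63.52424240112305), 62.56026840209961) [229.5 -40.2]
red ((330.5, 5.0), (10.0, 15.0), 90.0) [49.1 97. ]
blue [  0.82841613 -44.03801079] [96.32586244 41.77208043]
0 0.0243 994
30 0.0243 196
60 0.0243 463
90 0.0242 187
```

View pics/w5.png

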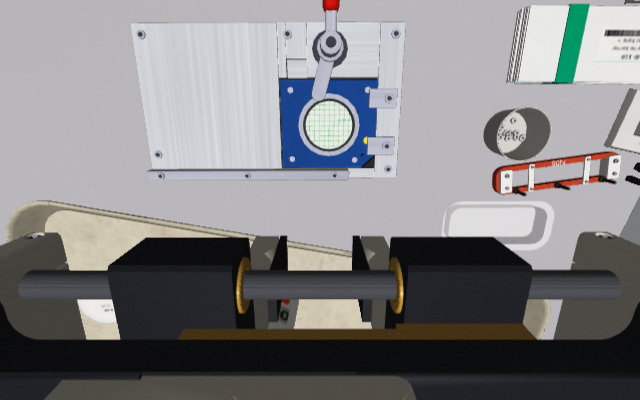

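The flag (320,95) lies over the carrier and the grip points to +Y at (331,5). The carrier is still flat and home, and the arm is clear.

```bash
python3 -c "
from plant import ctrl, camrig, monitor, order
print(order.close_job())"
```

```text
the job is handed in; nothing more can be done
None
```

The carrier is home under both clips and flat in the pocket, the handle is turned to its locked detent with the flag over the carrier, and I handed the job in at about 20.6 s with the arm clear.

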